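Open the dust gate, back it off, start the extractor

ROBOT

A 7-joint arm with a two-finger parallel gripper is mounted at the origin on the work surface. World frame = base frame: x ahead of the robot, y to its left, z up, the work surface at z = 0. Lengths are in m, angles in rad, forces in N, time in s.
With the tool pointing down it reaches from about 0.425 to 0.875 m from the base axis. Payload 4.7 kg.
Tool frame: the origin (TCP) lies at the very end of the fingers, on their centre line; the grasp point (between the pads) lies 19 mm behind it; z points along the fingers, y is the line along which they close (so a half turn about z gives the same grasp; the last joint's range is limited). The gripper opens to 87 mm and grips with 3 to 60 N. Pads are 19 mm wide; open, the fingers measure 117 mm over their backs; the gripper's body (75 mm by 190 mm) begins 51 mm behind the grasp point.
Start: joints at [1.277, 0.321, -0.07, 1.45, 0.023, 1.371, -0.057], TCP at [0.197, -0.619, 0.223] pointing down, gripper open.
Joint ranges: [-2.86, 2.86], [-0.3, 2.09], [-1.38, 1.24], [0.06, 2.45], [-1.56, 4.7], [0.09, 2.05], [-2.69, 2.69]. Speed limits (rad/s): [2.57, 2.57, 3.14, 3.14, 3.14, 3.14, 3.14].

INTERFACE

Orientations are given as a rotation vector (axis times angle).
In Python, from bench import ctrl gives the robot as it stands.
- The arm moves only by the tool jog_arm, never from a script. Its argument "commands" is a list of rows, each a list of 7 numbers: the opening, from 0 (shut) to 1 (fully open), then the shift along the world's x, y, z scaled (see below), then the turn, a rotation vector about the world's x, y, z scaled (see below). A call has exactly 5 rows; each row is the pose to reach, as a shift and turn from the pose commanded when the call began; what a row does not reach only later rows make up. The controller multiplies each number of a shift by 0.5 m and each number of a turn by 30 degrees. A row lasts 1/12 s, in which the tool goes at most 41.7 mm and 7.16 degrees, less where a joint would pass 70% of its speed; a pose out of reach is approached as far as the arm can. A call with a number of a shift or a turn outside -1 to 1 is refused whole. A call with a gripper value outside its range is refused whole. The fingers move at their own pace and stop on an object; "grip_force" is the grip in N (left out, the last holds). Time passes only in rows, so rows that repeat a pose let the fingers close, or fill a call up. It gives the time, the measured TCP pose, the force, the opening and the grip force at its end, in the units of the state.
- ctrl.get_state(): the state, without advancing time (a new reading comes with each control period).
- ctrl.get_image(name): name is "scene" or "top"; returns a dict with "frame" (420x560x3 uint8, red, green, blue), "vfov" (degrees; the focal length in pixels is half the picture's height over the tangent of half this angle, whatever the lens; pixels are square), "cx", "cy" (the principal point, pixels), "camera_from_world" (4x4, takes a point from world to camera coordinates). Camera axes: x right, y down, z forward; pixel columns grow to the right and rows downward; lengths in m; the calibration is good to about 2 mm. A picture is of the moment at which its call begins. There is no depth.
- ctrl.close_job(): hands the job in; it is judged then, once.
The state is a dict: "time": time; "joint_positions": joint angles; "qd": joint speeds; "joint_torque": joint torques, N m; "position": TCP position; "tool_rot": TCP orientation; "ft_force": force on the tool from outside, world axes, zero at the start; "torque": the same for the moment, N m; "grip_width": opening from 0.0 (shut) to 1.0 (fully open); "grip_force": force on a finger pad.
Only numpy, scipy, OpenCV 4.12 (cv2) and the standard library are available. Lean on these libraries where they do the work, as an engineer would, in place of code of your own. Each camera call takes 0.05 s, during which the arm holds its last target. There are 200 camera calls.

TASK

Get the carving bench's dust extraction running: crank the red handwheel of the green gate valve anticlockwise (seen from above) until it comes up against its open stop, then back it off a quarter turn so it cannot jam there. Only then flip the toggle of the grey isolator box over from its red side to its green side, and leave the other things on the bench where they are.

Things in the scene. Friction and masses are not known exactly. Their poses are not given: they have to be found in the camera images.
- valve_base: Green knife-gate valve in a short bridge of bare metal duct (50 mm diameter, 230 mm between its two feet, which stand on the bench), fixed. Origin on the bench under the wheel's axis; z up, y along the duct. Duct top 85 mm, valve housing 94 x 34 mm and 110 mm high, yoke under the wheel to 152 mm above the bench.
- wheel_center (a point): Centre of the red handwheel, on its vertical axis, at the height of the rim's middle (167 mm above the bench). The rim is 116 mm across between bar centres, bar 14 mm thick, three thin straight bars across, low hub (8 mm above the rim's middle, its brass cap 12 mm). The point turns with the wheel; its x axis points to the crank knob.
- crank_grip (a point): Point to grip on the black crank knob, 206 mm above the bench, on the knob's own vertical axis, 58 mm from the wheel's axis. The knob is an upright round handle, 21 mm in diameter and 50 mm tall (176 to 226 mm above the bench); this point is 20 mm below its top and 32 mm above the rim's top. The knob spins freely on its own pin, so the hand can keep its orientation while it goes round.
- handwheel (a joint): Angle of the handwheel in rad, 0 with the gate shut, growing anticlockwise seen from above (opening). Hard open stop at 17.28 (2.75 turns); it starts between 2.5 and 8, so it needs about 1.5 to 2.4 turns to the stop. A steady friction of about 0.2 N m (about 3.5 N at the knob) is felt on the way and holds the wheel where it is left; at the stop the force rises sharply.
- isolator_base: Grey isolator box, 110 mm (x) x 90 mm (y) x 60 mm high with a 132 x 50 mm foot plate, fixed. Origin on the bench under its centre, z up. A red plate covers the -x half of its top (off), a green plate the +x half (on).
- toggle_pivot (a point): Middle of the toggle's pivot, 74 mm above the bench over the box's centre; the pivot runs along the box's y axis between two cheeks (30 mm long in x, each 12 mm thick, 28 mm apart) that rise to 80 mm above the bench.
- toggle_ball (a point): Centre of the yellow ball, 28 mm in diameter, at the end of the toggle, 75 mm from the pivot; steel rod 12 mm thick. In the off position it leans 26 degrees over the red side: 33 mm to -x of the pivot and 68 mm above it (142 mm above the bench). In the on position it mirrors this over the green side.
- isolator (a joint): Angle of the toggle in rad: 0 off (over red), 0.9 on (over green), upright at 0.45. It weighs about 120 g, turns easily and drops to whichever side of upright it is on; under 1 N at the ball moves it; the ball rises 8 mm on its way to upright, so a pushing finger that rubs on it should follow that arc.
- glue_bottle: White glue bottle with red cap, 48 mm in diameter, 110 mm tall, loose bystander. Origin at the centre of its underside.
- walnut_block: Dark walnut block 60 x 50 x 30 mm, loose bystander. Origin at the centre of its underside.
- brush: Flat dust brush, about 190 mm long, 75 mm wide, 18 mm high, loose bystander. Origin on its underside under the ferrule; bristles to +x, handle to -x.
Not all that is in view belongs to the job. Of the things that look like the isolator_base, the smallest one is meant.

How it is judged:
By the outcome, as a careful person would: the job done as asked, in the order asked, and still so for the second after the job is handed in, with the robot touching nothing.
It also fails if it takes over 72 s, if anything falls off the work surface, if the arm or the gripper's body presses on something with over 40 N, if the wrist force passes 120 N, or if a joint passes its speed limit or range.

## Working session

There is one attempt and no reset: what is moved stays moved. The work goes in short steps, Python scripts to look and compute and a tool call to move; the robot and the scene stay as the last step left them, time stands still between calls to the robot, and variables do not carry over. Pictures are saved under pics/ and viewed, at most 10 in all, crops included, and the job is handed in when it is done.

Besides the shell and the picture viewer there is one more tool, called after ">>>" as name(argument=value, ...) on one line, values as JSON. jog_arm: Moves the arm, as the interface text tells. Shifts and turns lie within -1 to 1; 1 stands for 0.5 m of shift or 30 degrees of turn. Its arguments: {"type":"object","properties":{"commands":{"type":"array","items":{"type":"array","items":{"type":"number","minimum":-1,"maximum":1}}},"grip_force":{"type":"number"}},"required":["commands"]}

```bash
mkdir -p pics
cat > h.py <<'E'
import numpy as np,cv2
from bench import ctrl
def snap(n,f):
    d=ctrl.get_image(n); cv2.imwrite('pics/'+f,d['frame'][:,:,::-1]); np.savez('pics/'+f+'.npz',**{k:v for k,v in d.items()}); return d
def onz(f,u,v,z):
    d=np.load('pics/'+f+'.npz'); fl=210/np.tan(np.radians(d['vfov'])/2); T=d['camera_from_world']
    R=T[:3,:3]; c=-R.T@T[:3,3]; r=R.T@np.array([(u-d['cx'])/fl,(v-d['cy'])/fl,1]); return c+r*(z-c[2])/r[2]
def proj(f,p):
    d=np.load('pics/'+f+'.npz'); fl=210/np.tan(np.radians(d['vfov'])/2); T=d['camera_from_world']
    q=T[:3,:3]@np.array(p)+T[:3,3]; return q[0]/q[2]*fl+d['cx'],q[1]/q[2]*fl+d['cy']
E
python3 -c "
from h import *
for n in ('scene','top'): d=snap(n,n+'1.png'); print(n,d['vfov'],d['cx'],d['cy'],d['camera_from_world'].round(3))
print(ctrl.get_state())"
```

```text
scene 53.4357204847917 280.07468092704573 208.48008418890683 [[-0.399  0.917 -0.015  0.187]
 [ 0.705  0.296 -0.644 -0.301]
 [-0.586 -0.268 -0.765  1.509]
 [ 0.     0.     0.     1.   ]]
top 46.160639946740076 284.825535225227 217.97285697988679 [[-0.162 -0.987 -0.004  0.09 ]
 [-0.963  0.159 -0.219  0.558]
 [ 0.217 -0.032 -0.976  1.096]
 [ 0.     0.     0.     1.   ]]
{'time': 0.1, 'joint_positions': array([ 1.2771024 ,  0.32173026, -0.07009905,  1.45152925,  0.0226445 ,
        1.3708191 , -0.05690932]), 'qd': array([-0.0002646 , -0.00185123, -0.00110411, -0.00166074, -0.00119574,
        0.00087787, -0.00161335]), 'joint_torque': array([ 9.04893773e-05, -4.92571414e+01, -4.05655531e-01, -3.13401997e+01,
       -6.42249640e-02,  3.94579454e-02,  6.93546281e-05]), 'position': array([ 0.19672014, -0.61900173,  0.22159503]), 'tool_rot': array([-3.10281884e+00, -4.81384649e-01,  6.13261196e-04]), 'ft_force': array([ 0.43795595, -0.7551752 , -0.96075171]), 'torque': array([-0.00192453,  0.0966176 ,  0.00087373]), 'grip_force': 0.0, 'grip_width': 1.0030011910256715}
```

View pics/scene1.png

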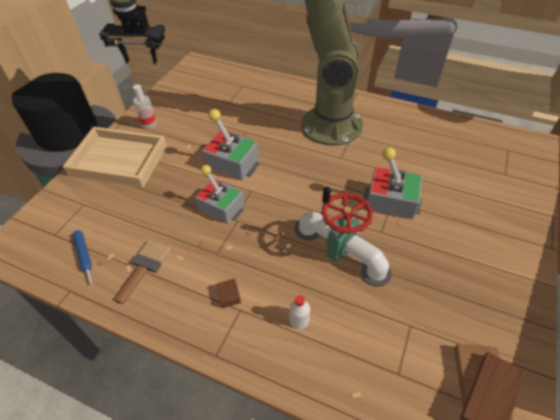

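View pics/top1.png

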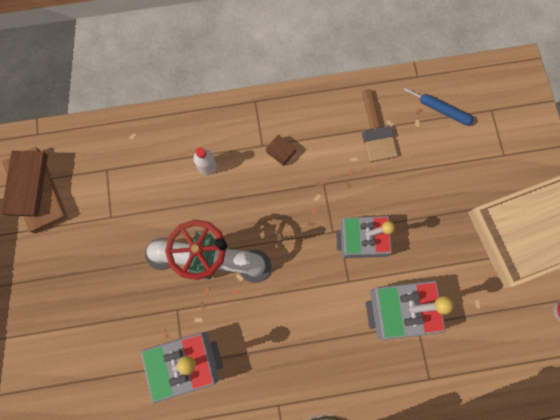

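The top view shows the valve wheel at about (195,249), its knob at (221,243), and the smallest isolator at (366,237) with its ball at (388,228). In the scene view these are the wheel at (347,212), the knob at (326,193) and the ball at (207,170).

```bash
cat > m.py <<'E'
from h import *
print('wheel',onz('top1.png',195,249,.175),onz('scene1.png',347,211,.175))
print('knobtop',onz('top1.png',221,243,.226),onz('scene1.png',326,190,.226))
for n,b,s in (('small',(388,228),(207,170)),('big',(444,306),(215,115)),('right',(186,366),(390,154))):
    for z in (.142,.17): print(n,z,onz('top1.png',*b,z),onz('scene1.png',*s,z))
# colour blobs in small isolator
im=cv2.imread('pics/top1.png').astype(int)
B,G,R=im[...,0],im[...,1],im[...,2]
def blobs(m):
    n,l,st,c=cv2.connectedComponentsWithStats(m.astype('uint8'))
    return [(st[i].tolist(),c[i].round(1)) for i in range(1,n) if st[i][4]>40]
for nm,m in (('red',(R>120)&(G<60)&(B<70)),('green',(G>90)&(R<60)&(B<110)),('yel',(R>150)&(G>120)&(B<80))):
    print(nm); [print(s,c,onz('top1.png',*c,.06)[:2].round(3)) for s,c in blobs(m)]
E
python3 m.py
python3 - <<'E'
import cv2
a=cv2.imread('pics/top1.png')
cv2.imwrite('pics/c1.png',cv2.resize(a[190:290,140:440],(800,267),interpolation=cv2.INTER_CUBIC))
E
```

```text
wheel [0.50545631 0.19759687 0.175     ] [0.51163473 0.20050994 0.175     ]
knobtop [0.4994224  0.13694129 0.226     ] [0.51121891 0.14226874 0.226     ]
small 0.142 [ 0.48914922 -0.2168407   0.142     ] [ 0.49263892 -0.21039685  0.142     ]
small 0.17 [ 0.4844856  -0.21012162  0.17      ] [ 0.51580535 -0.19223323  0.17      ]
big 0.142 [ 0.30654098 -0.29801838  0.142     ] [ 0.26595439 -0.31191611  0.142     ]
big 0.17 [ 0.30674541 -0.28913523  0.17      ] [ 0.29685252 -0.2902899   0.17      ]
right 0.142 [0.27415213 0.2507864  0.142     ] [0.23220657 0.24414884 0.142     ]
right 0.17 [0.27521999 0.24503928 0.17      ] [0.26425576 0.24680892 0.17      ]
red
[196, 228, 13, 17, 41] [201.3 237.1] [0.553 0.198]
[168, 240, 55, 39, 467] [195.1 264.3] [0.492 0.22 ]
[202, 246, 16, 4, 52] [209.4 247.7] [0.525 0.183]
[418, 290, 17, 14, 93] [424.1 296.7] [ 0.334 -0.284]
[422, 313, 10, 10, 66] [426.9 317.2] [ 0.288 -0.28 ]
[184, 346, 10, 9, 62] [188.5 350.5] [0.303 0.258]
[194, 355, 13, 11, 80] [199.9 359.7] [0.279 0.236]
[190, 371, 9, 10, 57] [194.3 374.7] [0.25  0.252]
green
yel
[435, 297, 17, 17, 56] [445.7 303.7] [ 0.31  -0.329]
[181, 357, 9, 18, 55] [186.4 364.9] [0.273 0.266]
```

View pics/c1.png

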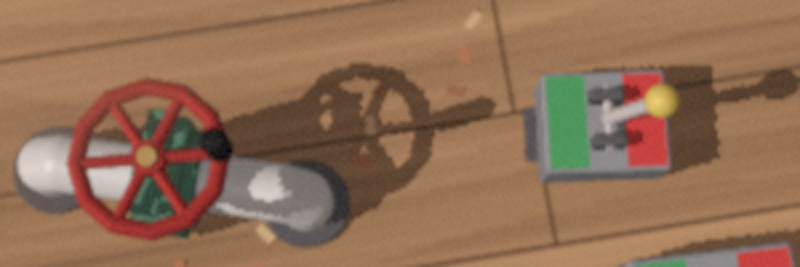

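>>> jog_arm(commands=[[1,0.18,0.24,0.27,0,0,0],[1,0.18,0.24,0.27,0,0,0],[1,0.18,0.24,0.27,0,0,0],[1,0.18,0.24,0.27,0,0,0],[1,0.18,0.24,0.27,0,0,0]])

```text
time: 0.52
position: [0.2885, -0.4975, 0.3594]
tool_rot: [3.104, 0.484, 0.001]
ft_force: [1.2, -0.7, 0.8]
grip_width: 0.998
grip_force: 0.0
```

>>> jog_arm(commands=[[1,0.28,0.28,0,0,0,0],[1,0.28,0.28,0,0,0,0],[1,0.28,0.28,0,0,0,0],[1,0.28,0.28,0,0,0,0],[1,0.28,0.28,0,0,0,0]])

```text
time: 0.93
position: [0.4294, -0.3558, 0.3574]
tool_rot: [-3.103, -0.487, -0.001]
ft_force: [0.6, -0.3, -0.3]
grip_width: 1.002
grip_force: 0.0
```

>>> jog_arm(commands=[[1,0.08,0.4,0,0,0,0],[1,0.08,0.4,0,0,0,0],[1,0.08,0.4,0,0,0,0],[1,0.08,0.4,0,0,0,0],[1,0.08,0.4,0,0,0,0]])

```text
time: 1.35
position: [0.4669, -0.1565, 0.3573]
tool_rot: [-3.104, -0.484, 0.001]
ft_force: [1.1, -0.6, 0.1]
grip_width: 1.002
grip_force: 0.0
```

>>> jog_arm(commands=[[1,0.04,0.38,0,0,0,0],[1,0.04,0.38,0,0,0,0],[1,0.04,0.38,0,0,0,0],[1,0.04,0.38,0,0,0,0],[1,0.04,0.38,0,0,0,0]])

```text
time: 1.77
position: [0.4863, 0.0362, 0.3577]
tool_rot: [-3.102, -0.491, -0.001]
ft_force: [0.9, 0.2, -0.5]
grip_width: 1.001
grip_force: 0.0
```

>>> jog_arm(commands=[[1,0.03,0.22,-0.12,0,0,0],[1,0.03,0.22,-0.12,0,0,0],[1,0.03,0.22,-0.12,0,0,0],[1,0.03,0.22,-0.12,0,0,0],[1,0.03,0.22,-0.12,0,0,0]])

```text
time: 2.18
position: [0.5004, 0.1429, 0.296]
tool_rot: [-3.102, -0.49, 0.005]
ft_force: [0.6, 0.0, 1.3]
grip_width: 1.004
grip_force: 0.0
```

```bash
python3 -c "
from h import *
d=snap('scene','scene2.png');s=ctrl.get_state();print(s['time'],s['joint_positions'].round(2),s['position'],s['tool_rot'])
a=d['frame'][120:270,240:440,::-1];cv2.imwrite('pics/c2.png',cv2.resize(a,(800,600),interpolation=cv2.INTER_CUBIC))"
```

```text
2.2333 [ 0.45  0.06 -0.81  1.63  0.05  1.47 -1.62] [0.50139839 0.14072756 0.29695119] [ 3.10373021e+00  4.84486728e-01 -2.72241300e-03]
```

View pics/c2.png

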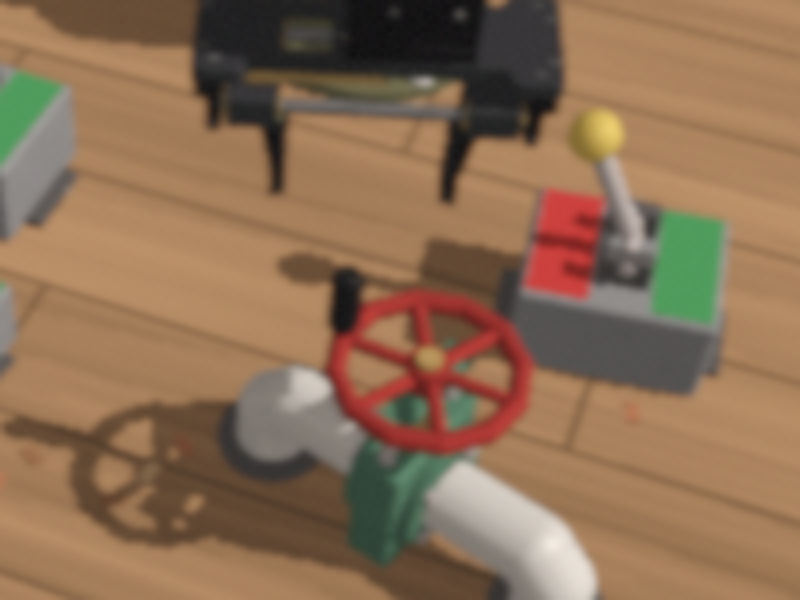

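The crop shows the fingertips at (309,168) and (352,170), the knob top at (326.7,189.5) and the brass cap at (347.5,209.5). That is enough to triangulate.

```bash
python3 -c "
from h import *
from scipy.optimize import least_squares as L
print('tip',onz('scene2.png',330.2,168.8,.297))
for n,t,s in (('knob',(220.6,243.7),(326.7,189.5)),('cap',(194.8,248.5),(347.5,209.3)),('ball',(388.2,227.5),(207,170)),):
    r=L(lambda p:np.r_[np.array(proj('top1.png',p))-t,np.array(proj('scene2.png',p))-s],[.5,.1,.2]);print(n,r.x.round(4),r.fun.round(1))
print('pivot',onz('top1.png',368,234.3,.078))
for t in ((140,110+0),): pass
# foot/box corners of small isolator top z=.06 (crop px)
for u,v in ((541,74),(662,70),(668,166),(546,172)): print(onz('top1.png',140+u*3/8,190+v*3/8,.06)[:2].round(4))
"
```

```text
tip [0.50965432 0.14657627 0.297     ]
knob [0.4999 0.1397 0.2155] [-0.3  0.2 -0.4 -0. ]
cap [0.5063 0.1988 0.1749] [-0.4  0.2 -0.5 -0. ]
ball [ 0.4899 -0.2165  0.1381] [-0.8  0.5 -1.2 -0.2]
pivot [ 0.49282451 -0.18380245  0.078     ]
[ 0.5442 -0.1369]
[ 0.5304 -0.243 ]
[ 0.4457 -0.2303]
[ 0.4578 -0.1248]
```

>>> jog_arm(commands=[[1,0,0,-0.06,0,0,0],[1,0,0,-0.12,0,0,0],[1,0,0,-0.18,0,0,0],[1,0,0,-0.22,0,0,0],[1,0,0,-0.22,0,0,0]], grip_force=25)

```text
time: 2.65
position: [0.4998, 0.1371, 0.1839]
tool_rot: [3.104, 0.476, -0.011]
ft_force: [-0.9, -1.0, 0.2]
grip_width: 1.0
grip_force: 0.0
```

>>> jog_arm(commands=[[0,0,0,0,0,0,0],[0,0,0,0,0,0,0],[0,0,0,0,0,0,0],[0,0,0,0,0,0,0],[0,0,0,0,0,0,0]])

```text
time: 3.07
position: [0.5027, 0.1406, 0.1888]
tool_rot: [3.104, 0.481, 0.003]
ft_force: [-0.2, 0.1, -0.1]
grip_width: 0.708
grip_force: 0.0
```

>>> jog_arm(commands=[[0,0,0,0,0,0,0],[0,0,0,0,0,0,0],[0,0,0,0,0,0,0],[0,0,0,0,0,0,0],[0,0,0,0,0,0,0]])

```text
time: 3.48
position: [0.5019, 0.1405, 0.1876]
tool_rot: [3.104, 0.482, -0.0]
ft_force: [0.2, 0.1, 0.8]
grip_width: 0.324
grip_force: 0.0
```

```bash
python3 -c "
from h import *
d=snap('scene','scene3.png');s=ctrl.get_state();print(s['time'],s['joint_positions'].round(2),s['position'],s['ft_force'],s['grip_width']*87,s['grip_force'])
a=d['frame'][120:270,240:440,::-1];cv2.imwrite('pics/c3.png',cv2.resize(a,(800,600),interpolation=cv2.INTER_CUBIC))"
```

```text
3.5333 [ 0.44  0.13 -0.81  1.79  0.1   1.26 -1.66] [0.50183613 0.14057955 0.18753654] [-0.86366664  1.01601502  0.43338154] 24.114494775388167 0.0
```

View pics/c3.png

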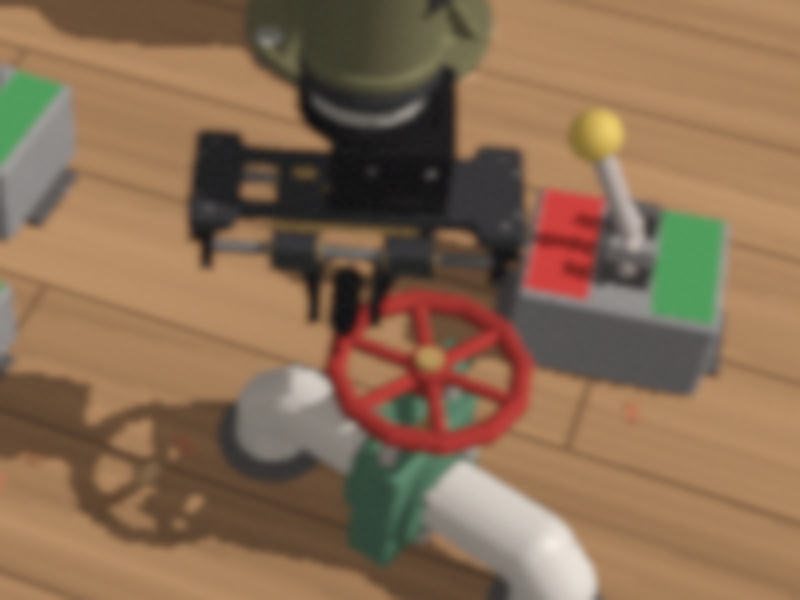

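The fingers straddle the knob, so I'll close on it.

>>> jog_arm(commands=[[0,0,0,0,0,0,0],[0,0,0,0,0,0,0],[0,0,0,0,0,0,0],[0,0,0,0,0,0,0],[0,0,0,0,0,0,0]])

```text
time: 3.95
position: [0.5017, 0.141, 0.1876]
tool_rot: [-3.104, -0.482, 0.0]
ft_force: [0.3, 2.0, -1.0]
grip_width: 0.235
grip_force: 25.0
```

```bash
python3 -c "
from h import *
s=ctrl.get_state();print(s['position'],s['ft_force'],s['grip_width']*87,s['grip_force'])
c=np.array([.507,.199]);k=np.array([.502,.141]);k0=k
a0=np.arctan2(*(k-c)[::-1]);print(np.degrees(a0),np.hypot(*(k-c)))
for i in range(0,25):
  a=a0+np.radians(15*i);p=c+.058*np.array([np.cos(a),np.sin(a)])
  if i%5==0: b=p; print('--')
  n=a0+np.radians(15*(i+1));q=c+.058*np.array([np.cos(n),np.sin(n)]);print(((q-b)/.5).round(3))
"
```

```text
[0.50172199 0.1409512  0.18755568] [ 0.29962103  1.96789256 -0.97073349] 20.44507740157693 24.973391988314688
-94.92710994764901 0.05821511831131156
--
[0.03  0.001]
[0.059 0.011]
[0.085 0.027]
[0.105 0.049]
[0.119 0.076]
--
[0.007 0.03 ]
[0.005 0.06 ]
[-0.004  0.089]
[-0.02   0.114]
[-0.043  0.135]
--
[-0.027  0.014]
[-0.056  0.02 ]
[-0.087  0.019]
[-0.116  0.01 ]
[-0.141 -0.006]
--
[-0.02  -0.022]
[-0.034 -0.049]
[-0.041 -0.079]
[-0.04  -0.109]
[-0.03  -0.138]
--
[ 0.016 -0.026]
[ 0.039 -0.046]
[ 0.066 -0.06 ]
[ 0.095 -0.066]
[ 0.125 -0.065]
```

>>> jog_arm(commands=[[0,0.03,0.001,0,0,0,0],[0,0.059,0.011,0,0,0,0],[0,0.085,0.027,0,0,0,0],[0,0.105,0.049,0,0,0,0],[0,0.119,0.076,0,0,0,0]])

```text
time: 4.37
position: [0.5606, 0.1774, 0.1875]
tool_rot: [3.103, 0.479, -0.007]
ft_force: [-8.0, -1.5, 7.3]
grip_width: 0.233
grip_force: 25.0
```

>>> jog_arm(commands=[[0,0.007,0.03,0,0,0,0],[0,0.005,0.06,0,0,0,0],[0,-0.004,0.089,0,0,0,0],[0,-0.02,0.114,0,0,0,0],[0,-0.043,0.135,0,0,0,0]])

```text
time: 4.78
position: [0.5417, 0.2449, 0.1876]
tool_rot: [3.103, 0.478, 0.004]
ft_force: [2.4, -3.9, 0.7]
grip_width: 0.235
grip_force: 25.0
```

```bash
python3 -c "
from h import *
s=ctrl.get_state();print(s['joint_positions'].round(2),s['position'],s['ft_force'],s['tool_rot'])"
```

```text
[ 0.21  0.32 -0.83  1.62  0.25  1.3  -1.92] [0.54170624 0.24493953 0.18755232] [ 2.43129851 -3.88925663  0.72181753] [3.10338143 0.47770534 0.00410778]
```

>>> jog_arm(commands=[[0,-0.027,0.014,0,0,0,0],[0,-0.056,0.02,0,0,0,0],[0,-0.087,0.019,0,0,0,0],[0,-0.116,0.01,0,0,0,0],[0,-0.141,-0.006,0,0,0,0]])

```text
time: 5.2
position: [0.4692, 0.2435, 0.1876]
tool_rot: [3.104, 0.483, 0.005]
ft_force: [7.1, -2.1, -0.3]
grip_width: 0.236
grip_force: 25.0
```

>>> jog_arm(commands=[[0,-0.02,-0.022,0,0,0,0],[0,-0.034,-0.049,0,0,0,0],[0,-0.041,-0.079,0,0,0,0],[0,-0.04,-0.109,0,0,0,0],[0,-0.03,-0.138,0,0,0,0]])

```text
time: 5.62
position: [0.4529, 0.1764, 0.1876]
tool_rot: [-3.101, -0.485, -0.003]
ft_force: [2.5, 6.7, -2.3]
grip_width: 0.234
grip_force: 25.0
```

>>> jog_arm(commands=[[0,0.016,-0.026,0,0,0,0],[0,0.039,-0.046,0,0,0,0],[0,0.066,-0.06,0,0,0,0],[0,0.095,-0.066,0,0,0,0],[0,0.125,-0.065,0,0,0,0]])

```text
time: 6.03
position: [0.5157, 0.1414, 0.1875]
tool_rot: [3.105, 0.481, -0.005]
ft_force: [-5.1, 2.0, 5.3]
grip_width: 0.232
grip_force: 25.0
```

```bash
python3 -c "
from h import *
s=ctrl.get_state();print(s['joint_positions'].round(2),s['position'],s['ft_force'],s['tool_rot'])
P=lambda d:np.array([.507,.199])+.058*np.array([np.cos(np.radians(d-95)),np.sin(np.radians(d-95))])
print(P(375))
for d in range(375,450,15): print(d+15,((P(d+15)-P(375))/.5).round(3))
for d in range(450,510,12): print(d+12,((P(d+12)-P(450))/.5).round(3))
for d in range(510,880,15): print(d,P(d).round(4),'->',((P(d+7.5)-P(d))/.5).round(3),((P(d+15)-P(d))/.5).round(3))
"
```

```text
[ 0.4   0.16 -0.79  1.76  0.12  1.27 -1.68] [0.51571097 0.14144233 0.1874771 ] [-5.07431646  1.97776276  5.32190382] [ 3.10459429  0.48059966 -0.00509546]
[0.51707159 0.14188115]
390 [0.029 0.009]
405 [0.054 0.025]
420 [0.075 0.048]
435 [0.089 0.075]
450 [0.095 0.104]
462 [-0.     0.024]
474 [-0.006  0.048]
486 [-0.016  0.07 ]
498 [-0.031  0.089]
510 [-0.049  0.105]
510 [0.5403 0.2465] -> [-0.013  0.008] [-0.027  0.014]
525 [0.5268 0.2535] -> [-0.015  0.004] [-0.03   0.007]
540 [0.5121 0.2568] -> [-0.015  0.   ] [-0.03  -0.001]
555 [0.4969 0.2561] -> [-0.015 -0.004] [-0.029 -0.009]
570 [0.4825 0.2516] -> [-0.013 -0.007] [-0.026 -0.016]
585 [0.4697 0.2434] -> [-0.011 -0.01 ] [-0.02  -0.022]
600 [0.4595 0.2323] -> [-0.008 -0.013] [-0.014 -0.027]
615 [0.4525 0.2188] -> [-0.004 -0.015] [-0.007 -0.03 ]
630 [0.4492 0.2041] -> [-0.    -0.015] [ 0.001 -0.03 ]
645 [0.4499 0.1889] -> [ 0.004 -0.015] [ 0.009 -0.029]
660 [0.4544 0.1745] -> [ 0.007 -0.013] [ 0.016 -0.026]
675 [0.4626 0.1617] -> [ 0.01  -0.011] [ 0.022 -0.02 ]
690 [0.4737 0.1515] -> [ 0.013 -0.008] [ 0.027 -0.014]
705 [0.4872 0.1445] -> [ 0.015 -0.004] [ 0.03  -0.007]
720 [0.5019 0.1412] -> [ 0.015 -0.   ] [0.03  0.001]
735 [0.5171 0.1419] -> [0.015 0.004] [0.029 0.009]
750 [0.5315 0.1464] -> [0.013 0.007] [0.026 0.016]
765 [0.5443 0.1546] -> [0.011 0.01 ] [0.02  0.022]
780 [0.5545 0.1657] -> [0.008 0.013] [0.014 0.027]
795 [0.5615 0.1792] -> [0.004 0.015] [0.007 0.03 ]
810 [0.5648 0.1939] -> [0.    0.015] [-0.001  0.03 ]
825 [0.5641 0.2091] -> [-0.004  0.015] [-0.009  0.029]
840 [0.5596 0.2235] -> [-0.007  0.013] [-0.016  0.026]
855 [0.5514 0.2363] -> [-0.01   0.011] [-0.022  0.02 ]
870 [0.5403 0.2465] -> [-0.013  0.008] [-0.027  0.014]
```

>>> jog_arm(commands=[[0,0.029,0.009,0,0,0,0],[0,0.054,0.025,0,0,0,0],[0,0.075,0.048,0,0,0,0],[0,0.089,0.075,0,0,0,0],[0,0.095,0.104,0,0,0,0]])

```text
time: 6.45
position: [0.5643, 0.1925, 0.1875]
tool_rot: [3.103, 0.479, -0.004]
ft_force: [-5.6, -3.4, 5.8]
grip_width: 0.232
grip_force: 25.0
```

>>> jog_arm(commands=[[0,0,0.024,0,0,0,0],[0,-0.006,0.048,0,0,0,0],[0,-0.016,0.07,0,0,0,0],[0,-0.031,0.089,0,0,0,0],[0,-0.049,0.105,0,0,0,0]], grip_force=12)

```text
time: 6.87
position: [0.54, 0.2463, 0.1876]
tool_rot: [3.104, 0.481, 0.002]
ft_force: [1.0, -4.7, 2.5]
grip_width: 0.233
grip_force: 12.0
```

>>> jog_arm(commands=[[0,-0.004,0.002,0,0,0,0],[0,-0.008,0.005,0,0,0,0],[0,-0.013,0.008,0,0,0,0],[0,-0.013,0.008,0,0,0,0],[0,-0.013,0.008,0,0,0,0]])

```text
time: 7.28
position: [0.5332, 0.2503, 0.1876]
tool_rot: [-3.104, -0.481, 0.0]
ft_force: [0.8, -1.1, 1.4]
grip_width: 0.235
grip_force: 12.0
```

>>> jog_arm(commands=[[0,-0.011,0.005,0,0,0,0],[0,-0.022,0.009,0,0,0,0],[0,-0.033,0.011,0,0,0,0],[0,-0.043,0.013,0,0,0,0],[0,-0.043,0.013,0,0,0,0]], grip_force=8)

```text
time: 7.7
position: [0.5103, 0.2567, 0.1876]
tool_rot: [3.103, 0.483, -0.002]
ft_force: [0.3, -1.6, 0.6]
grip_width: 0.235
grip_force: 8.0
```

>>> jog_arm(commands=[[0,-0.01,0,0,0,0,0],[0,-0.02,-0.001,0,0,0,0],[0,-0.03,-0.001,0,0,0,0],[0,-0.03,-0.001,0,0,0,0],[0,-0.03,-0.001,0,0,0,0]])

```text
time: 8.12
position: [0.4956, 0.2558, 0.1876]
tool_rot: [3.104, 0.482, -0.003]
ft_force: [0.1, -2.7, 2.5]
grip_width: 0.24
grip_force: 8.0
```

>>> jog_arm(commands=[[0,-0.01,-0.003,0,0,0,0],[0,-0.02,-0.006,0,0,0,0],[0,-0.029,-0.009,0,0,0,0],[0,-0.029,-0.009,0,0,0,0],[0,-0.029,-0.009,0,0,0,0]])

```text
time: 8.53
position: [0.4814, 0.2511, 0.1875]
tool_rot: [3.104, 0.481, -0.003]
ft_force: [0.0, -0.6, 1.7]
grip_width: 0.239
grip_force: 8.0
```

>>> jog_arm(commands=[[0,-0.009,-0.005,0,0,0,0],[0,-0.018,-0.01,0,0,0,0],[0,-0.026,-0.016,0,0,0,0],[0,-0.026,-0.016,0,0,0,0],[0,-0.026,-0.016,0,0,0,0]])

```text
time: 8.95
position: [0.4686, 0.2428, 0.1876]
tool_rot: [3.103, 0.481, -0.002]
ft_force: [-0.4, -2.0, 1.3]
grip_width: 0.239
grip_force: 8.0
```

>>> jog_arm(commands=[[0,-0.007,-0.007,0,0,0,0],[0,-0.014,-0.014,0,0,0,0],[0,-0.02,-0.022,0,0,0,0],[0,-0.02,-0.022,0,0,0,0],[0,-0.02,-0.022,0,0,0,0]])

```text
time: 9.37
position: [0.4587, 0.2318, 0.1876]
tool_rot: [3.103, 0.481, -0.002]
ft_force: [0.6, -0.6, 1.1]
grip_width: 0.242
grip_force: 8.0
```

>>> jog_arm(commands=[[0,-0.004,-0.006,0,0,0,0],[0,-0.007,-0.012,0,0,0,0],[0,-0.01,-0.018,0,0,0,0],[0,-0.01,-0.018,0,0,0,0],[0,-0.01,-0.018,0,0,0,0]])

```text
time: 9.78
position: [0.4539, 0.2233, 0.1876]
tool_rot: [3.104, 0.481, -0.002]
ft_force: [1.0, 0.1, -0.1]
grip_width: 0.24
grip_force: 8.0
```

```bash
python3 -c "
from h import *
s=ctrl.get_state();print(s['joint_positions'].round(2),s['position'],s['ft_force'])
P=lambda d:np.array([.507,.199])+.058*np.array([np.cos(np.radians(d-95)),np.sin(np.radians(d-95))])
for d in range(610,700,10): print(d,P(d).round(4),'->',((P(d+5)-P(d))/.5).round(3),((P(d+10)-P(d))/.5).round(3))
for d in range(700,860,15): print(d,P(d).round(4),'->',((P(d+7.5)-P(d))/.5).round(3),((P(d+15)-P(d))/.5).round(3))
"
```

```text
[ 0.3   0.09 -0.84  1.83  0.07  1.26 -1.83] [0.4538926  0.2232839  0.18758703] [ 1.01307872  0.11105817 -0.10737284]
610 [0.4544 0.2235] -> [-0.004 -0.009] [-0.007 -0.019]
620 [0.451 0.214] -> [-0.002 -0.01 ] [-0.004 -0.02 ]
630 [0.4492 0.2041] -> [-0.   -0.01] [ 0.   -0.02]
640 [0.4492 0.1939] -> [ 0.001 -0.01 ] [ 0.004 -0.02 ]
650 [0.451 0.184] -> [ 0.003 -0.01 ] [ 0.007 -0.019]
660 [0.4544 0.1745] -> [ 0.005 -0.009] [ 0.01  -0.018]
670 [0.4595 0.1657] -> [ 0.006 -0.008] [ 0.013 -0.015]
680 [0.466 0.158] -> [ 0.007 -0.007] [ 0.015 -0.013]
690 [0.4737 0.1515] -> [ 0.009 -0.005] [ 0.018 -0.01 ]
700 [0.4825 0.1464] -> [ 0.014 -0.005] [ 0.029 -0.009]
715 [0.4969 0.1419] -> [ 0.015 -0.002] [ 0.03  -0.001]
730 [0.5121 0.1412] -> [0.015 0.002] [0.03  0.007]
745 [0.5268 0.1445] -> [0.014 0.006] [0.027 0.014]
760 [0.5403 0.1515] -> [0.012 0.009] [0.022 0.02 ]
775 [0.5514 0.1617] -> [0.009 0.012] [0.016 0.026]
790 [0.5596 0.1745] -> [0.005 0.014] [0.009 0.029]
805 [0.5641 0.1889] -> [0.002 0.015] [0.001 0.03 ]
820 [0.5648 0.2041] -> [-0.002  0.015] [-0.007  0.03 ]
835 [0.5615 0.2188] -> [-0.006  0.014] [-0.014  0.027]
850 [0.5545 0.2323] -> [-0.009  0.012] [-0.02   0.022]
```

>>> jog_arm(commands=[[0,-0.002,-0.006,0,0,0,0],[0,-0.005,-0.012,0,0,0,0],[0,-0.007,-0.019,0,0,0,0],[0,-0.007,-0.019,0,0,0,0],[0,-0.007,-0.019,0,0,0,0]])

```text
time: 10.2
position: [0.4503, 0.2134, 0.1875]
tool_rot: [3.104, 0.481, -0.002]
ft_force: [-0.3, 0.7, 1.2]
grip_width: 0.238
grip_force: 8.0
```

>>> jog_arm(commands=[[0,-0.001,-0.007,0,0,0,0],[0,-0.003,-0.014,0,0,0,0],[0,-0.004,-0.02,0,0,0,0],[0,-0.004,-0.02,0,0,0,0],[0,-0.004,-0.02,0,0,0,0]])

```text
time: 10.62
position: [0.4486, 0.2032, 0.1875]
tool_rot: [3.103, 0.48, -0.001]
ft_force: [-0.1, 1.0, 0.1]
grip_width: 0.237
grip_force: 8.0
```

>>> jog_arm(commands=[[0,0,-0.007,0,0,0,0],[0,0,-0.014,0,0,0,0],[0,0,-0.02,0,0,0,0],[0,0,-0.02,0,0,0,0],[0,0,-0.02,0,0,0,0]])

```text
time: 11.03
position: [0.4488, 0.1931, 0.1875]
tool_rot: [3.103, 0.48, -0.001]
ft_force: [-0.9, 0.9, 0.6]
grip_width: 0.235
grip_force: 8.0
```

>>> jog_arm(commands=[[0,0.001,-0.007,0,0,0,0],[0,0.003,-0.014,0,0,0,0],[0,0.004,-0.02,0,0,0,0],[0,0.004,-0.02,0,0,0,0],[0,0.004,-0.02,0,0,0,0]])

```text
time: 11.45
position: [0.4508, 0.183, 0.1875]
tool_rot: [3.103, 0.48, -0.002]
ft_force: [-2.6, 0.0, 2.3]
grip_width: 0.238
grip_force: 8.0
```

>>> jog_arm(commands=[[0,0.002,-0.006,0,0,0,0],[0,0.005,-0.013,0,0,0,0],[0,0.007,-0.019,0,0,0,0],[0,0.007,-0.019,0,0,0,0],[0,0.007,-0.019,0,0,0,0]])

```text
time: 11.87
position: [0.4544, 0.1736, 0.1875]
tool_rot: [3.103, 0.48, -0.001]
ft_force: [-4.4, 0.1, 2.5]
grip_width: 0.235
grip_force: 8.0
```

>>> jog_arm(commands=[[0,0.003,-0.006,0,0,0,0],[0,0.007,-0.012,0,0,0,0],[0,0.01,-0.018,0,0,0,0],[0,0.01,-0.018,0,0,0,0],[0,0.01,-0.018,0,0,0,0]])

```text
time: 12.28
position: [0.4596, 0.1648, 0.1875]
tool_rot: [3.104, 0.48, -0.0]
ft_force: [-2.6, -1.3, 2.1]
grip_width: 0.234
grip_force: 8.0
```

>>> jog_arm(commands=[[0,0.006,-0.008,0,0,0,0],[0,0.013,-0.015,0,0,0,0],[0,0.02,-0.022,0,0,0,0],[0,0.02,-0.022,0,0,0,0],[0,0.02,-0.022,0,0,0,0]])

```text
time: 12.7
position: [0.4702, 0.1536, 0.1875]
tool_rot: [3.104, 0.48, 0.002]
ft_force: [-0.7, -0.7, 0.5]
grip_width: 0.24
grip_force: 8.0
```

685 → 700.

>>> jog_arm(commands=[[0,0.008,-0.006,0,0,0,0],[0,0.016,-0.012,0,0,0,0],[0,0.026,-0.016,0,0,0,0],[0,0.026,-0.016,0,0,0,0],[0,0.026,-0.016,0,0,0,0]])

```text
time: 13.12
position: [0.4835, 0.1456, 0.1875]
tool_rot: [3.104, 0.48, 0.002]
ft_force: [-0.0, -2.4, 0.3]
grip_width: 0.24
grip_force: 8.0
```

>>> jog_arm(commands=[[0,0.01,-0.004,0,0,0,0],[0,0.02,-0.007,0,0,0,0],[0,0.029,-0.009,0,0,0,0],[0,0.029,-0.009,0,0,0,0],[0,0.029,-0.009,0,0,0,0]])

```text
time: 13.53
position: [0.4956, 0.1451, 0.1875]
tool_rot: [-3.1, -0.484, 0.003]
ft_force: [-6.0, 4.4, 2.6]
grip_width: 0.24
grip_force: 8.0
```

```bash
python3 -c "
from h import *
s=ctrl.get_state();print(s['joint_positions'].round(3),s['qd'].round(3),s['position'],s['ft_force'],s['tool_rot'])
d=snap('scene','scene4.png')
s=ctrl.get_state();print(s['position'],s['ft_force'],s['torque'])
a=d['frame'][150:250,270:403,::-1];cv2.imwrite('pics/c4.png',cv2.resize(a,(798,600),interpolation=cv2.INTER_CUBIC))"
```

```text
[ 0.391  0.111 -0.764  1.803  0.076  1.26  -1.655] [ 0.001 -0.004 -0.     0.004  0.003 -0.004  0.   ] [0.49559277 0.14509543 0.18745257] [-5.99224092  4.36437157  2.55319629] [-3.09980992 -0.48449996  0.00327653]
[0.49558805 0.14512017 0.1874418 ] [-5.88220938  4.56649191  2.45714254] [9.80018771e-01 1.26240543e+00 1.10369484e-03]
```

View pics/c4.png

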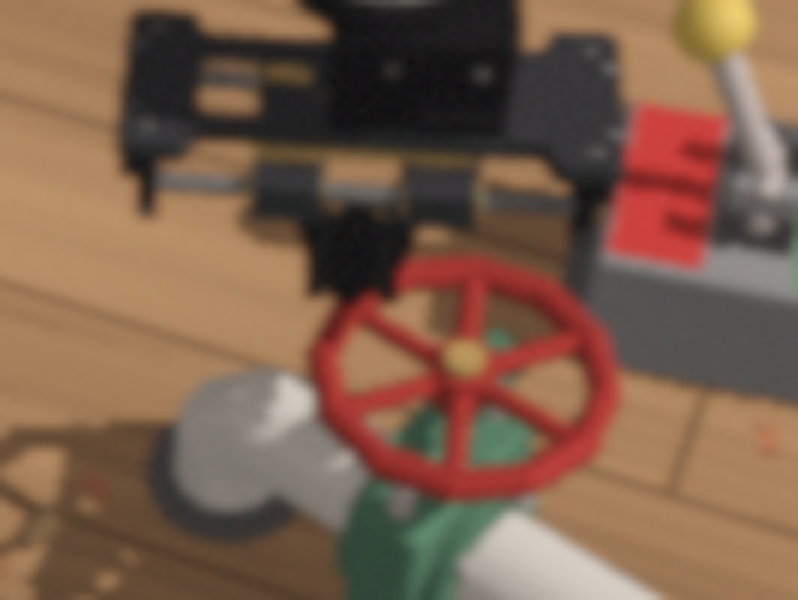

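>>> jog_arm(commands=[[0,0,0,0,0,0,0],[0,0.004,0,0,0,0,0],[0,0.008,0,0,0,0,0],[0,0.012,-0.001,0,0,0,0],[0,0.012,-0.001,0,0,0,0]], grip_force=20)

```text
time: 14.0
position: [0.4959, 0.1451, 0.1872]
tool_rot: [-3.1, -0.487, 0.023]
ft_force: [-22.3, 3.4, 13.5]
grip_width: 0.235
grip_force: 20.1
```

```bash
python3 -c "
from h import *
s=ctrl.get_state();print(s['joint_positions'].round(3),s['position'],s['ft_force'],s['torque'])"
```

```text
[ 0.387  0.124 -0.765  1.793  0.083  1.273 -1.659] [0.49590622 0.14509632 0.18724239] [-22.26516353   3.4053393   13.50133004] [ 0.70055793  4.91657948 -0.04957947]
```

```bash
python3 -c "
import numpy as np
c=np.array([.507,.199]);o=np.array([.0048,.0015]);K=lambda a:c+o+.058*np.array([np.cos(np.radians(a)),np.sin(np.radians(a))])
b=np.array([.5035,.141])
for a in (254,244,234,224,214): print(a,K(a),((K(a)-b)/.5).round(3))
b=K(214)
for a in (202,190,178,166,164): print(a,K(a),((K(a)-b)/.5).round(3))
"
```

```text
254 [0.49581303 0.14474682] [-0.015  0.007]
244 [0.48637447 0.14836995] [-0.034  0.015]
234 [0.47770846 0.15357701] [-0.052  0.025]
224 [0.47007829 0.16020981] [-0.067  0.038]
214 [0.46371582 0.16806681] [-0.08   0.054]
202 [0.45802334 0.17877282] [-0.011  0.021]
190 [0.45468115 0.19042841] [-0.018  0.045]
178 [0.45383533 0.20252417] [-0.02   0.069]
166 [0.45552285 0.21453147] [-0.016  0.093]
164 [0.45604682 0.21648697] [-0.015  0.097]
```

>>> jog_arm(commands=[[0,-0.015,0.007,0,0,0,0],[0,-0.034,0.015,0,0,0,0],[0,-0.052,0.025,0,0,0,0],[0,-0.067,0.038,0,0,0,0],[0,-0.08,0.054,0,0,0,0]])

```text
time: 14.42
position: [0.4638, 0.1686, 0.1876]
tool_rot: [3.105, 0.48, 0.006]
ft_force: [7.0, -0.2, -6.7]
grip_width: 0.234
grip_force: 20.0
```

>>> jog_arm(commands=[[0,-0.011,0.021,0,0,0,0],[0,-0.018,0.045,0,0,0,0],[0,-0.02,0.069,0,0,0,0],[0,-0.016,0.093,0,0,0,0],[0,-0.015,0.097,0,0,0,0]])

```text
time: 14.83
position: [0.4566, 0.2173, 0.1875]
tool_rot: [3.103, 0.483, 0.005]
ft_force: [4.0, -4.6, -0.9]
grip_width: 0.233
grip_force: 20.0
```

```bash
python3 -c "
from h import *
s=ctrl.get_state();print(s['joint_positions'].round(2),s['position'],s['ft_force'],s['grip_width'])"
```

```text
[ 0.31  0.09 -0.84  1.83  0.07  1.25 -1.81] [0.45658307 0.21733929 0.18750912] [ 3.97236772 -4.63807801 -0.88342761] 0.2328821446524524
```

>>> jog_arm(commands=[[0.6,0,0,0,0,0,0],[0.6,0,0,0,0,0,0],[0.6,0,0,0,0,0,0],[0.6,0,0,0,0,0,0],[0.6,0,0,0,0,0,0]])

```text
time: 15.25
position: [0.4551, 0.2173, 0.1877]
tool_rot: [-3.104, -0.482, 0.0]
ft_force: [-0.1, 0.3, -0.5]
grip_width: 0.525
grip_force: 0.0
```

>>> jog_arm(commands=[[0.6,0,0,0.06,0,0,0],[0.6,0,0,0.12,0,0,0],[0.6,0,0,0.18,0,0,0],[0.6,0,0,0.24,0,0,0],[0.6,0,0,0.3,0,0,0]])

```text
time: 15.67
position: [0.4549, 0.2171, 0.3392]
tool_rot: [3.104, 0.482, 0.0]
ft_force: [0.5, 0.0, -0.4]
grip_width: 0.596
grip_force: 0.0
```

```bash
python3 -c "
from h import *
d=snap('scene','scene5.png');s=ctrl.get_state();print(s['joint_positions'].round(2),s['position'],s['ft_force'],s['grip_width'])
d=snap('top','top5.png')
a=cv2.resize(cv2.imread('pics/scene5.png')[150:250,270:403],(399,300),interpolation=cv2.INTER_CUBIC)
b=cv2.resize(cv2.imread('pics/top5.png')[200:300,130:263],(399,300),interpolation=cv2.INTER_CUBIC)
cv2.imwrite('pics/c5.png',np.hstack([a,b]))"
```

```text
[ 0.33  0.   -0.83  1.57  0.    1.56 -1.76] [0.45730577 0.21837944 0.3452001 ] [1.39967054 0.94389289 4.52551225] 0.5987706806897285
```

View pics/c5.png

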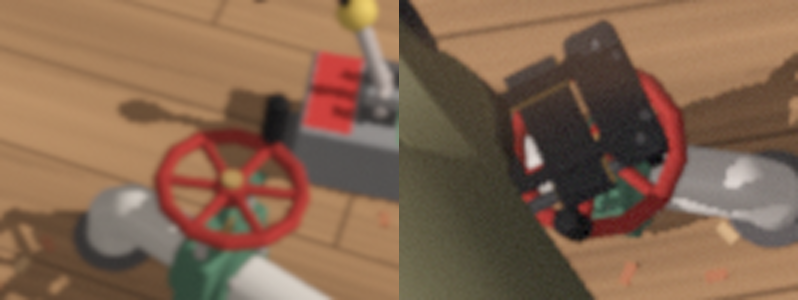

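```bash
python3 -c "
from h import *
for z in (.2155,.226):
  p=onz('scene5.png',361.7,183.5,z);k=onz('scene2.png',326.7,189.5,z);print(p,k)
  for q in (p,k): print(np.degrees(np.arctan2(q[1]-.199,q[0]-.507)),np.hypot(q[1]-.199,q[0]-.507))
"
```

```text
[0.44747555 0.21320629 0.2155    ] [0.49959077 0.14072053 0.2155    ]
166.5767189073119 0.061196232595504725
-97.24530780235607 0.05874855865899124
[0.45765172 0.2147366  0.226     ] [0.50903481 0.14326914 0.226     ]
162.31311560877606 0.05179665445535607
-87.9089801242821 0.05576799640512585
```

>>> jog_arm(commands=[[0,0.02,-0.32,0,0,0,0],[0,0.02,-0.32,0,0,0,0],[0,0.02,-0.32,0,0,0,0],[0,0.02,-0.32,0,0,0,0],[0,0.02,-0.32,0,0,0,0]])

```text
time: 16.18
position: [0.4656, 0.0479, 0.3365]
tool_rot: [3.104, 0.461, -0.003]
ft_force: [0.1, -1.4, -0.7]
grip_width: 0.306
grip_force: 0.0
```

>>> jog_arm(commands=[[0,0.02,-0.32,0,0,0,0],[0,0.02,-0.32,0,0,0,0],[0,0.02,-0.32,0,0,0,0],[0,0.02,-0.32,0,0,0,0],[0,0.02,-0.32,0,0,0,0]])

```text
time: 16.6
position: [0.4742, -0.1118, 0.336]
tool_rot: [3.106, 0.462, -0.004]
ft_force: [0.3, -0.7, 0.1]
grip_width: 0.017
grip_force: 0.0
```

>>> jog_arm(commands=[[0,0.02,-0.32,0,0,0,0],[0,0.02,-0.32,0,0,0,0],[0,0.02,-0.32,0,0,0,0],[0,0.02,-0.32,0,0,0,0],[0,0.02,-0.32,0,0,0,0]])

```text
time: 17.02
position: [0.4831, -0.2715, 0.3353]
tool_rot: [3.106, 0.463, -0.005]
ft_force: [-0.6, -1.6, -1.1]
grip_width: 0.004
grip_force: 0.0
```

>>> jog_arm(commands=[[0,0,-0.01,-0.08,0,0,0],[0,0,-0.01,-0.16,0,0,0],[0,0,-0.01,-0.24,0,0,0],[0,0,-0.01,-0.24,0,0,0],[0,0,-0.01,-0.24,0,0,0]])

```text
time: 17.43
position: [0.4841, -0.2666, 0.2158]
tool_rot: [-3.101, -0.482, 0.006]
ft_force: [-0.5, -0.2, 1.7]
grip_width: 0.009
grip_force: 0.0
```

```bash
python3 -c "
from h import *
d=snap('scene','scene6.png');s=ctrl.get_state();print(s['time'],s['joint_positions'].round(2),s['position'],s['ft_force'],s['grip_width'])
a=d['frame'][110:235,130:296,::-1];cv2.imwrite('pics/c6.png',cv2.resize(a,(797,600),interpolation=cv2.INTER_CUBIC))"
```

```text
17.4833 [ 0.76  0.14 -0.33  1.69  0.05  1.32 -0.84] [ 0.48595947 -0.26748327  0.21861544] [ 0.58253481 -0.60550664 -0.17595592] 0.0033087249921405267
```

View pics/c6.png

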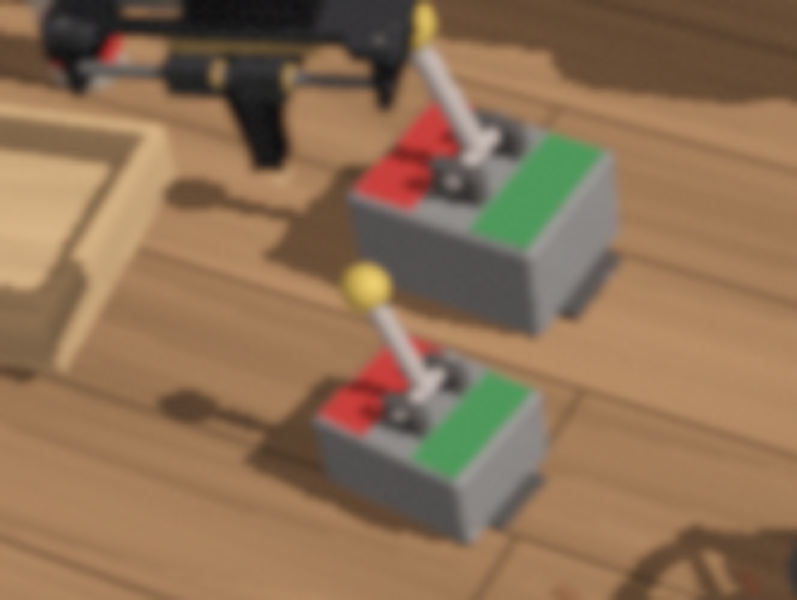

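The scene shows the closed fingers beyond the red side, at about (186,144). The small isolator's ball is at (206,170), still off.

>>> jog_arm(commands=[[0,0,0,-0.06,0,0,0],[0,0,0,-0.12,0,0,0],[0,0,0,-0.18,0,0,0],[0,0,0,-0.18,0,0,0],[0,0,0,-0.18,0,0,0]])

```text
time: 17.9
position: [0.4865, -0.2682, 0.1295]
tool_rot: [3.104, 0.482, 0.002]
ft_force: [-0.1, -0.3, 0.4]
grip_width: 0.004
grip_force: 0.0
```

>>> jog_arm(commands=[[0,0.002,0.015,0,0,0,0],[0,0.004,0.03,0,0,0,0],[0,0.005,0.046,0,0,0,0],[0,0.005,0.046,0,0,0,0],[0,0.005,0.046,0,0,0,0]])

```text
time: 18.32
position: [0.4887, -0.2442, 0.1287]
tool_rot: [3.103, 0.484, 0.002]
ft_force: [-1.5, -0.2, 0.5]
grip_width: 0.008
grip_force: 0.0
```

>>> jog_arm(commands=[[0,0.002,0.018,0.006,0,0,0],[0,0.004,0.036,0.011,0,0,0],[0,0.007,0.054,0.015,0,0,0],[0,0.009,0.072,0.016,0,0,0],[0,0.011,0.09,0.016,0,0,0]])

```text
time: 18.73
position: [0.4937, -0.1985, 0.1358]
tool_rot: [-3.104, -0.483, -0.001]
ft_force: [-0.2, 0.2, -0.0]
grip_width: 0.006
grip_force: 0.0
```

```bash
python3 -c "
from h import *
d=snap('scene','scene7.png');s=ctrl.get_state();print(s['time'],s['joint_positions'].round(2),s['position'],s['ft_force'])
a=d['frame'][110:235,130:296,::-1];cv2.imwrite('pics/c7.png',cv2.resize(a,(797,600),interpolation=cv2.INTER_CUBIC))"
```

```text
18.7833 [ 0.68  0.15 -0.38  1.84  0.06  1.16 -0.98] [ 0.49401024 -0.19612046  0.13565977] [-0.34604947  2.03982119  0.05236445]
```

View pics/c7.png

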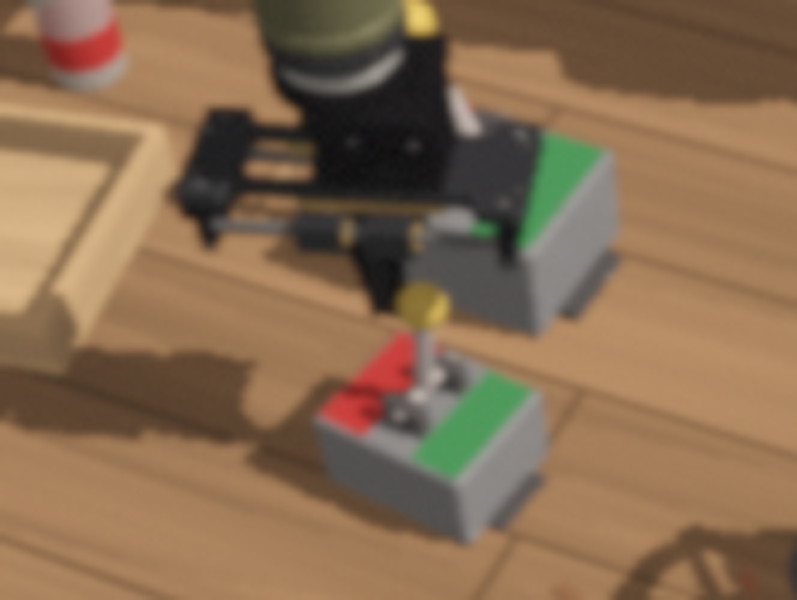

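The ball is near upright, at crop pixel (423,305). I'll push on 25 mm, then lift.

>>> jog_arm(commands=[[0,0.001,0.012,0,0,0,0],[0,0.003,0.024,0,0,0,0],[0,0.004,0.036,0,0,0,0],[0,0.006,0.05,0,0,0,0],[0,0.006,0.05,0,0,0,0]])

```text
time: 19.2
position: [0.496, -0.1759, 0.1355]
tool_rot: [3.102, 0.481, -0.002]
ft_force: [-0.2, -2.4, -1.2]
grip_width: 0.006
grip_force: 1.2
```

>>> jog_arm(commands=[[0,0,-0.02,0,0,0,0],[0,0,-0.04,0.05,0,0,0],[0,0,-0.06,0.13,0,0,0],[0,0,-0.08,0.21,0,0,0],[0,0,-0.1,0.28,0,0,0]])

```text
time: 19.62
position: [0.4965, -0.2257, 0.278]
tool_rot: [3.104, 0.481, 0.002]
ft_force: [1.1, -0.4, -0.1]
grip_width: 0.007
grip_force: 0.0
```

>>> jog_arm(commands=[[0,0,-0.2,0.05,0,0,0],[0,0,-0.2,0.05,0,0,0],[0,0,-0.2,0.05,0,0,0],[0,0,-0.2,0.05,0,0,0],[0,0,-0.2,0.05,0,0,0]])

```text
time: 20.03
position: [0.4959, -0.3267, 0.3002]
tool_rot: [-3.104, -0.476, -0.0]
ft_force: [-0.2, 1.0, -0.7]
grip_width: 0.008
grip_force: 0.0
```

```bash
python3 -c "
from h import *
d=snap('scene','scene8.png');s=ctrl.get_state();print(s['time'],s['position'],s['ft_force'])"
```

```text
20.0833 [ 0.49647936 -0.32471744  0.30006072] [ 0.36567734 -0.04206183 -0.24140474]
```

View pics/scene8.png

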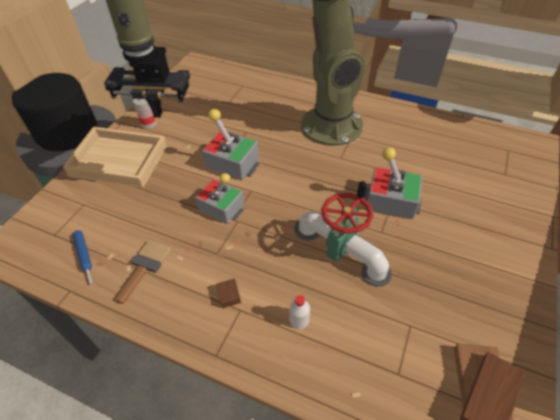

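The ball is now at (225,178). I'll compare that with the projected on position and hand in if they agree.

```bash
python3 -c "
from h import *
for p in ((.490,-.216,.140),(.494,-.184,.147),(.4985,-.151,.140)): print(proj('scene8.png',p))
im=cv2.imread('pics/scene8.png')[160:195,200:245].astype(int)
ys,xs=np.where((im[...,2]>150)&(im[...,1]>120)&(im[...,0]<90)); q=(xs.mean()+200,ys.mean()+160);print(q)
if abs(q[0]-proj('scene8.png',(.4985,-.151,.140))[0])<5: print(ctrl.close_job())
"
```

```text
(np.float64(205.84366527103623), np.float64(169.35600517032387))
(np.float64(214.76590733643792), np.float64(171.6176130612743))
(np.float64(224.77391579846935), np.float64(177.75411036682192))
(np.float64(219.15384615384616), np.float64(179.53846153846155))
```

```bash
python3 -c "
from h import *
im=cv2.cvtColor(cv2.imread('pics/scene8.png'),cv2.COLOR_BGR2HSV)[165:190,198:245]
m=cv2.inRange(im,(22,150,130),(33,255,255));ys,xs=np.where(m);q=(np.median(xs)+198,np.median(ys)+165);print(q,len(xs))
if len(xs)>15 and abs(q[0]-224.8)<3 and abs(q[1]-177.8)<4: print(ctrl.close_job())
"
```

```text
(np.float64(222.0), np.float64(180.0)) 7
```

```bash
python3 -c "
from h import *
im=cv2.cvtColor(cv2.imread('pics/scene8.png'),cv2.COLOR_BGR2HSV)
for p in ((225,177),(215,172),(206,169)): print(p,im[p[1],p[0]])
s=im[177,225].astype(int)
if s[0] in range(20,34) and s[1]>120: print(ctrl.close_job())
"
```

```text
(225, 177) [ 23 135 227]
(215, 172) [ 13 117 105]
(206, 169) [ 13 118 108]
the job is handed in; nothing more can be done
None
```

I cranked the valve open until it hit its stop (the knob would not move under about 22 N), backed it off about 90°, then flipped the smallest isolator to green; the job is handed in, with no verdict returned.

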